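Set the stock tags on the tip-box rack

ROBOT

A 7-joint arm with a two-finger parallel gripper is mounted at the origin on a cart in front of the work surface, level with it; the furniture and walls round the work are solid. World frame = base frame: x ahead of the robot, y to its left, z up, the work surface at z = 0. Lengths are in m, angles in degrees, forces in N, time in s.
With the tool pointing down it reaches from about 0.35 to 0.775 m from the base axis. Payload 3.1 kg.
Tool frame: the origin (TCP) lies on the centre line of the jaws, within the pads' length; the fingertips stand 17 mm ahead of it and the grasp point (between the pads) lies 2 mm behind it (robot.tip_reach is the distance from the TCP to the fingertips, in m); z points along the fingers, y is the line along which they close (so a half turn about z gives the same grasp; the last joint's range is limited). The gripper opens to 85 mm and grips with 20 to 120 N. Pads are 22 mm wide; open, the fingers measure 114 mm over their backs; the gripper's body (76 mm by 85 mm) begins 54 mm behind the grasp point. The pads swing forward as they close: fully open they stand 13 mm farther back than shut.
Start: joints at [71.064, 17.813, 0.802, 86.603, -0.252, 75.585, -1.558], TCP at [0.157, -0.527, 0.227] pointing down, gripper open.
Joint ranges: [-154.91, 154.91], [-16.99, 109.72], [-72.82, 74.43], [7.12, 147.25], [-82.49, 262.49], [11.32, 116.49], [-174.64, 174.64]. Speed limits (degrees/s): [159.86, 159.86, 180, 180, 180, 180, 180].

INTERFACE

Orientations are given as [roll, pitch, yaw] about the fixed x, y, z axes, in that order (R = Rz(yaw) Ry(pitch) Rx(roll)).
In Python, from station import robot, fingers, vision, workorder, recognise gives the robot as it stands. Calls block until the motion is done:
- robot.move_to(position, orientation): joint-space move of the TCP to a pose.
- robot.line_to(position, orientation=None, velocity=0.15, f_stop=None): straight line of the TCP; orientation=None keeps the orientation; velocity is the mean speed in m/s. With f_stop (N) it stops when the force on the tool has changed by that much, and returns True; else False.
- robot.move_j(angles): joint-space move.
- fingers.gripper_to(opening, force=None): opening from 0.0 (shut) to 1.0 (fully open); force is the grip in N (None keeps the last); returns when the fingers have stopped.
- robot.pause(seconds).
- robot.inverse_kinematics(position, orientation): joint angles nearest the present ones, or None.
- vision.grab_frame(name): name is "side" or "top"; returns the picture (420x560x3 uint8, red, green, blue); there is no depth.
- vision.calibration(name): a dict with "mtx" (3x3 intrinsics, pixels), "k1" (the pictures are not rectified: a ray, as slopes to the right and down, at radius r is drawn at 1 + k1 r^2 times it, then the intrinsics apply), "extrinsics" (4x4, takes a point from world to camera coordinates). Camera axes: x right, y up, looking along -z (the intrinsics and any distortion apply to the point x, -y, -z); pixel columns grow to the right and rows downward; lengths in m; the calibration is good to about 2 mm. A picture is of the moment at which its call begins. calibration takes no time and is no camera call.
A pose or a line that the arm cannot do raises robot.PlanningError and nothing moves.
- workorder.close_job(): hands the job in; it is judged then, once.
Trained networks look in the newest picture that a camera, given by its name, has taken for a name from the list of things; names that differ only in an ending like _2 or _b are one class to them, and where a whole thing is asked for, a point or a joint stands for the part that bears it (a point fixed in the world has none). Each returns a list of dicts, best first, with "p" (0 to 1); they miss things now and then, are a little off and sometimes report something else, mostly with a low value. They report only what shows in the picture. A call takes as long as a camera call. They do not tell look-alikes from the thing itself.
- recognise(label, camera): "rect" ([centre column, centre row, width, height] in pixels, round what is visible of it).
Readings, each from a call of its own:
- robot.current_time_s(): time.
- robot.current_joint_positions(): joint angles.
- robot.current_dq(): joint speeds.
- robot.current_joint_torque(): joint torques, N m.
- robot.current_tool_pos(): TCP position.
- robot.current_eef_rot(): TCP orientation.
- robot.current_contact_force(): force on the tool from outside, world axes, zero at the start.
- robot.current_torque(): the same for the moment, N m.
- robot.current_finger_gap(): opening from 0.0 (shut) to 1.0 (fully open).
- robot.current_gripper_force(): force on a finger pad.
Only numpy, scipy, OpenCV 4.12 (cv2) and the standard library are available. Lean on these libraries where they do the work, as an engineer would, in place of code of your own. Each camera call takes 0.05 s, during which the arm holds its last target. There are 200 camera calls.

TASK

Bring the stock tags on the rack up to date, so that only the bays that hold a tip box show the solid disc (tag swung fully over to the right, as seen from the robot) and every other bay, even one with just a lid or tweezers lying in it, shows the open ring (tag swung fully over to the left). Gently push over each wrong tag with a closed fingertip, without gripping it, and leave the tags that are already right as they are. Do not shift or pick up the boxes or anything else standing about.

Things in the scene. Friction and masses are not known exactly. Their poses are not given: they have to be found in the camera images.
- rack: fixed grey rack: a ledge 10 mm high in front (27 mm before to 53 mm behind the line of tag pins), then four bays 112 mm apart, parted by dividers 26 mm high, back wall 34 mm high; no floor, things in the bays stand on the worktop. 456 mm wide. Origin: middle of the line of pins, worktop level; x points away from the robot into the bays, y left along the rack. Turned by up to 0.15 rad.
- unit_a: tag unit a, fixed on the ledge before one of the bays (which one changes): a foot 16 mm high, an upright steel pin, top at z = 77 mm, and two stop pegs up to z = 30 mm close to the pin. Its tag turns about the pin as a page about a spine. Origin on the pin's axis at worktop level; axes as the rack's. Behind the pin nothing rises above 20 mm until the boxes, 57 mm behind it.
- tag_a (a joint): angle of the white tag of unit a about its pin, rad: 0 = straight out toward the robot; +1.05 = right (toward the rack's -y) at its stop, showing the robot its face with a raised SOLID DISC (29 mm); -1.05 = left at its stop, showing its face with a raised open RING (28 mm). Both marks are dark grey. It stays where it is left; hinge friction 0.015 N m, about 0.5 N at mid tag.
- tag_a_edge (a point): middle of the free edge of tag a, moving with it: 48 mm from the pin's axis, z = 48 mm. The tag is a plate 3 mm thick from the pin to this edge (4.5 mm thick here), from z = 26 to z = 70 mm
- bay_a (a point): middle of the bay behind tag unit a, at worktop level, 120 mm straight behind its pin
- unit_b: tag unit b, fixed on the ledge before one of the bays (which one changes): a foot 16 mm high, an upright steel pin, top at z = 77 mm, and two stop pegs up to z = 30 mm close to the pin. Its tag turns about the pin as a page about a spine. Origin on the pin's axis at worktop level; axes as the rack's. Behind the pin nothing rises above 20 mm until the boxes, 57 mm behind it.
- tag_b (a joint): angle of the white tag of unit b about its pin, rad: 0 = straight out toward the robot; +1.05 = right (toward the rack's -y) at its stop, showing the robot its face with a raised SOLID DISC (29 mm); -1.05 = left at its stop, showing its face with a raised open RING (28 mm). Both marks are dark grey. It stays where it is left; hinge friction 0.015 N m, about 0.5 N at mid tag.
- tag_b_edge (a point): middle of the free edge of tag b, moving with it: 48 mm from the pin's axis, z = 48 mm. The tag is a plate 3 mm thick from the pin to this edge (4.5 mm thick here), from z = 26 to z = 70 mm
- bay_b (a point): middle of the bay behind tag unit b, at worktop level, 120 mm straight behind its pin
- unit_c: tag unit c, fixed on the ledge before one of the bays (which one changes): a foot 16 mm high, an upright steel pin, top at z = 77 mm, and two stop pegs up to z = 30 mm close to the pin. Its tag turns about the pin as a page about a spine. Origin on the pin's axis at worktop level; axes as the rack's. Behind the pin nothing rises above 20 mm until the boxes, 57 mm behind it.
- tag_c (a joint): angle of the white tag of unit c about its pin, rad: 0 = straight out toward the robot; +1.05 = right (toward the rack's -y) at its stop, showing the robot its face with a raised SOLID DISC (29 mm); -1.05 = left at its stop, showing its face with a raised open RING (28 mm). Both marks are dark grey. It stays where it is left; hinge friction 0.015 N m, about 0.5 N at mid tag.
- tag_c_edge (a point): middle of the free edge of tag c, moving with it: 48 mm from the pin's axis, z = 48 mm. The tag is a plate 3 mm thick from the pin to this edge (4.5 mm thick here), from z = 26 to z = 70 mm
- bay_c (a point): middle of the bay behind tag unit c, at worktop level, 120 mm straight behind its pin
- unit_d: tag unit d, fixed on the ledge before one of the bays (which one changes): a foot 16 mm high, an upright steel pin, top at z = 77 mm, and two stop pegs up to z = 30 mm close to the pin. Its tag turns about the pin as a page about a spine. Origin on the pin's axis at worktop level; axes as the rack's. Behind the pin nothing rises above 20 mm until the boxes, 57 mm behind it.
- tag_d (a joint): angle of the white tag of unit d about its pin, rad: 0 = straight out toward the robot; +1.05 = right (toward the rack's -y) at its stop, showing the robot its face with a raised SOLID DISC (29 mm); -1.05 = left at its stop, showing its face with a raised open RING (28 mm). Both marks are dark grey. It stays where it is left; hinge friction 0.015 N m, about 0.5 N at mid tag.
- tag_d_edge (a point): middle of the free edge of tag d, moving with it: 48 mm from the pin's axis, z = 48 mm. The tag is a plate 3 mm thick from the pin to this edge (4.5 mm thick here), from z = 26 to z = 70 mm
- bay_d (a point): middle of the bay behind tag unit d, at worktop level, 120 mm straight behind its pin
- box_1: a dark-blue pipette-tip box, 88 x 126 mm and 48 mm high, full of tips, loose, its long side pointing into the rack; in a bay or on the worktop just left of the rack. Origin: middle of its underside
- box_2: a dark-blue pipette-tip box, the twin of box_1, 88 x 126 mm and 48 mm high, full of tips, loose, its long side pointing into the rack; in a bay or on the worktop just left of the rack. Origin: middle of its underside
- box_3: a light-blue pipette-tip box of the same shape, 88 x 126 mm and 48 mm high, full of tips, loose, its long side pointing into the rack; in a bay or on the worktop just left of the rack. Origin: middle of its underside
- lid: a loose translucent blue box lid lying upside down, 84 x 122 mm, only 14 mm high (no box under it), in a bay or just left of the rack. Origin: middle of its underside
- tweezers: loose grey metal tweezers, 118 mm long, lying in a bay or just left of the rack. Origin: middle of the underside
- bottle: loose dropper bottle with a black cap, 34 mm across, 95 mm high, standing just right of the rack. Origin: middle of its underside
Mind the look-alikes: they are no part of the job. Leave any red look-alike of the box_2 alone.

How it is judged (in metres and radians):
At the end, for the whole second after the job is handed in: Each tag before a bay that holds a tip box stands at more than +0.85 rad, each other tag at less than -0.85 rad (stops at 1.05), all at rest; boxes, lid, tweezers and bottle are within 15 mm of where they began (((horizontal distance between any of box_1, box_2, box_3 and bay_a below 0.04 m and value of joint tag_a above 0.85 rad) or (not (horizontal distance between any of box_1, box_2, box_3 and bay_a below 0.04 m) and value of joint tag_a below -0.85 rad)) and velocity of joint tag_a between -0.1 and 0.1 rad/s and ((horizontal distance between any of box_1, box_2, box_3 and bay_b below 0.04 m and value of joint tag_b above 0.85 rad) or (not (horizontal distance between any of box_1, box_2, box_3 and bay_b below 0.04 m) and value of joint tag_b below -0.85 rad)) and velocity of joint tag_b between -0.1 and 0.1 rad/s and ((horizontal distance between any of box_1, box_2, box_3 and bay_c below 0.04 m and value of joint tag_c above 0.85 rad) or (not (horizontal distance between any of box_1, box_2, box_3 and bay_c below 0.04 m) and value of joint tag_c below -0.85 rad)) and velocity of joint tag_c between -0.1 and 0.1 rad/s and ((horizontal distance between any of box_1, box_2, box_3 and bay_d below 0.04 m and value of joint tag_d above 0.85 rad) or (not (horizontal distance between any of box_1, box_2, box_3 and bay_d below 0.04 m) and value of joint tag_d below -0.85 rad)) and velocity of joint tag_d between -0.1 and 0.1 rad/s and distance of each of box_1, box_2, box_3, lid, tweezers, bottle from where it was at the start of the episode below 0.015 m); the robot touches nothing.
It fails at once if a tip box, the lid, the tweezers or the bottle is pushed out of its place or picked up (more than 15 mm) (distance of any of box_1, box_2, box_3, lid, tweezers, bottle from where it was at the start of the episode above 0.015 m).
It fails at once if a tag unit is squeezed or forced (more than 25 N from the fingers) (contact force between the fingers and unit_a above 25 N or contact force between the fingers and unit_b above 25 N or contact force between the fingers and unit_c above 25 N or contact force between the fingers and unit_d above 25 N).
It fails at once if a tag that was already right is turned (more than about 0.6 rad from its stop) ((horizontal distance between any of box_1, box_2, box_3 and bay_a below 0.04 m and value of joint tag_a below 0.4 rad) or (not (horizontal distance between any of box_1, box_2, box_3 and bay_b below 0.04 m) and value of joint tag_b above -0.4 rad) or (not (horizontal distance between any of box_1, box_2, box_3 and bay_c below 0.04 m) and value of joint tag_c above -0.4 rad) or (not (horizontal distance between any of box_1, box_2, box_3 and bay_d below 0.04 m) and value of joint tag_d above -0.4 rad)).
It also fails if it takes over 72 s, if anything falls off the work surface, if the arm or the gripper's body presses on something with over 40 N, if the wrist force passes 120 N, or if a joint passes its speed limit or range.

## Working session

There is one attempt and no reset: what is moved stays moved. The work goes in short steps, each a Python script; the robot and the scene stay as the last script left them, time stands still between calls to the robot, and variables do not carry over. Pictures are saved under pics/ and viewed, at most 10 in all, crops included, and the job is handed in when it is done.

```bash
mkdir -p pics; ls
cat > h.py <<'E'
from station import robot, fingers, vision, workorder, recognise
import numpy as np, cv2
def ray(cam,u,v):
    c=vision.calibration(cam); K=np.array(c["mtx"]); E=np.array(c["extrinsics"])
    d=np.array([(u-K[0,2])/K[0,0],(v-K[1,2])/K[1,1]]); s=d.copy()
    for _ in range(20): s=d/(1+c["k1"]*(s@s))
    R=E[:3,:3]; return -R.T@E[:3,3], R.T@np.array([s[0],-s[1],-1])
def at_z(cam,u,v,z):
    o,r=ray(cam,u,v); return o+r*(z-o[2])/r[2]
def proj(cam,p):
    c=vision.calibration(cam); K=np.array(c["mtx"]); E=np.array(c["extrinsics"])
    q=E[:3,:3]@np.asarray(p)+E[:3,3]; s=np.array([q[0],-q[1]])/-q[2]
    s=s*(1+c["k1"]*(s@s)); return K[0,0]*s[0]+K[0,2],K[1,1]*s[1]+K[1,2]
def shot(cam,f,k=1.4):
    im=vision.grab_frame(cam); cv2.imwrite(f"pics/raw_{f}.png",im[:,:,::-1])
    cv2.imwrite(f"pics/{f}.png",cv2.resize(im[:,:,::-1],None,fx=k,fy=k)); return im
E
python3 - <<'E'
from h import *
for c in("top","side"):
    shot(c,c+"1"); o,_=ray(c,280,210); print(c,o)
    for n in("unit_a","tag_a_edge","box_1","box_3","lid"):
        print(n,[([round(float(x)) for x in d["rect"]],round(float(d["p"]),2)) for d in recognise(n,c)])
print(robot.current_time_s(),robot.current_eef_rot())
E
```

```text
pics
top [0.49592918 0.02862128 0.9706943 ]
unit_a [([210, 233, 34, 20], 0.82), ([300, 233, 22, 18], 0.73), ([257, 232, 21, 18], 0.68), ([356, 232, 28, 17], 0.5)]
tag_a_edge [([358, 235, 20, 16], 0.64)]
box_1 [([214, 184, 42, 54], 0.95), ([425, 250, 66, 62], 0.87), ([259, 184, 33, 51], 0.66), ([349, 181, 42, 50], 0.58)]
box_3 [([214, 184, 42, 54], 0.95), ([425, 250, 66, 62], 0.87), ([259, 184, 33, 51], 0.66), ([349, 181, 42, 50], 0.58)]
lid [([163, 185, 36, 50], 0.59), ([248, 238, 9, 11], 0.21)]
side [0.5146304  0.92749581 0.82710944]
unit_a [([306, 276, 21, 32], 0.8), ([309, 237, 17, 29], 0.69), ([309, 210, 20, 29], 0.6)]
tag_a_edge [([313, 241, 14, 24], 0.74), ([321, 174, 13, 20], 0.63)]
box_1 [([335, 149, 53, 41], 0.92), ([246, 270, 66, 45], 0.81), ([257, 236, 60, 39], 0.64), ([268, 179, 53, 32], 0.56), ([317, 180, 17, 30], 0.28)]
box_3 [([335, 149, 53, 41], 0.92), ([246, 270, 66, 45], 0.81), ([257, 236, 60, 39], 0.64), ([268, 179, 53, 32], 0.56), ([317, 180, 17, 30], 0.28)]
lid [([241, 330, 69, 43], 0.92)]
0.6 [ 1.79994975e+02 -7.74822382e-04  1.65540194e+01]
```

Run:
```python
import cv2
a=cv2.imread("pics/raw_top1.png")[140:280,130:400]; cv2.imwrite("pics/t.png",cv2.resize(a,None,fx=2.95,fy=2.95,interpolation=2))
a=cv2.imread("pics/raw_side1.png")[130:360,190:420]; cv2.imwrite("pics/s.png",cv2.resize(a,None,fx=2.6,fy=2.6,interpolation=2))
```

```text
(no output)
```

View pics/t.png

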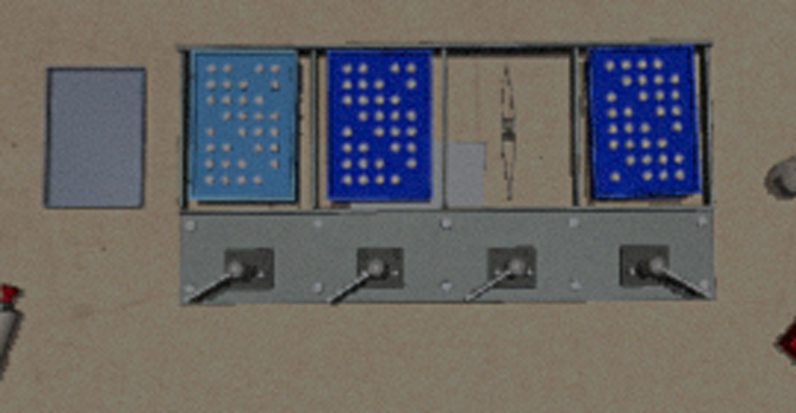

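View pics/s.png

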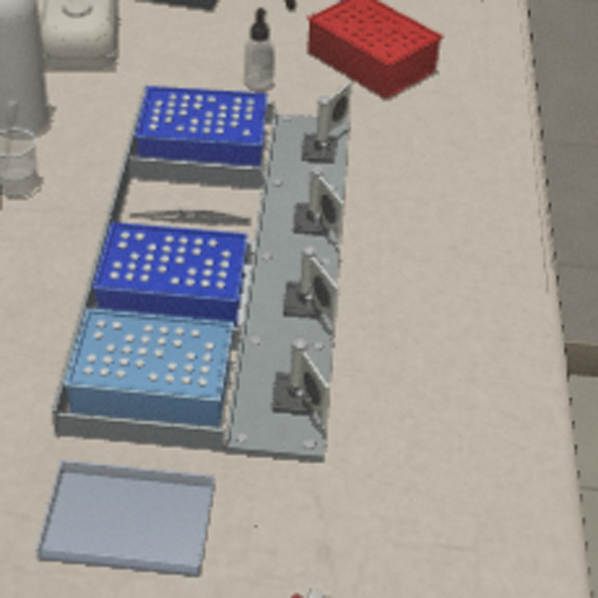

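View pics/top1.png

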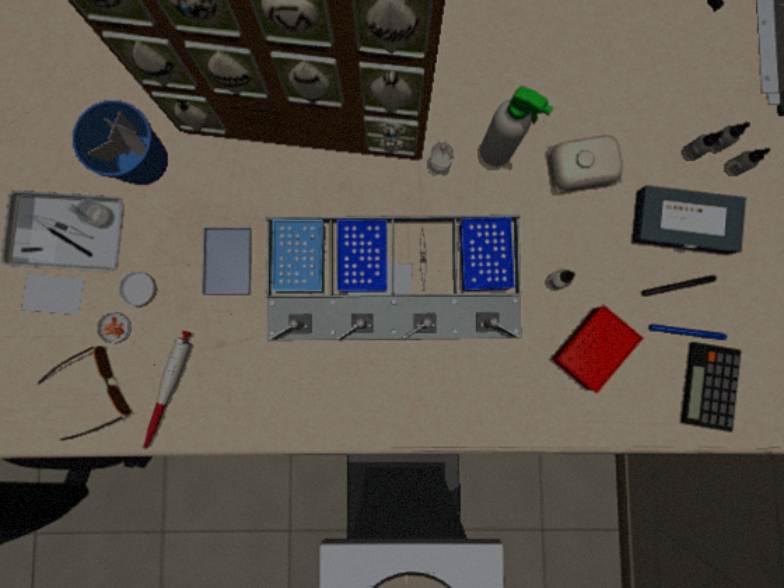

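The top picture (crop) shows, from left to right, a light-blue box, a dark box, tweezers and a dark box. The tags stand left, left, left, right, so the two leftmost are wrong. Pin tops are at crop (236,268), (376,268), (516,266) and (656,266). The side picture confirms real boxes and the discs and rings; the red box is off the rack.

```bash
cat >> h.py <<'E'
from scipy.optimize import least_squares
T=np.array([(236,268),(376,268),(516,266),(656,266)])/2.95+[130,140]
S=np.array([(299,343),(304,257),(316,178),(322,102)])/2.6+[190,130]
def pins(p): 
    u=np.array([-np.sin(p[2]),np.cos(p[2])]); return [np.r_[np.array(p[:2])+u*o,.077] for o in(.168,.056,-.056,-.168)]
def fit():
    f=lambda p: np.r_[[np.array(proj("top",q))-t for q,t in zip(pins(p),T)],[np.array(proj("side",q))-t for q,t in zip(pins(p),S)]].ravel()
    r=least_squares(f,[.45,0.05,0]); return r.x,r.fun
E
python3 - <<'E'
from h import *
x,r=fit(); print(x.round(4),r.reshape(-1,2).round(1).tolist()); print(np.round(pins(x),3).tolist())
print([at_z("top",*t,.077).round(3).tolist() for t in T])
E
```

```text
[ 0.5327  0.0316 -0.    ] [[-2.1, -0.3], [-1.7, -0.6], [-1.3, -0.2], [-0.8, -0.6], [-0.1, -0.5], [1.6, -3.3], [0.2, -3.8], [0.7, -1.5]]
[[0.533, 0.2, 0.077], [0.533, 0.088, 0.077], [0.533, -0.024, 0.077], [0.533, -0.136, 0.077]]
[[0.532, 0.195, 0.077], [0.531, 0.084, 0.077], [0.532, -0.027, 0.077], [0.531, -0.138, 0.077]]
```

```bash
cat >> h.py <<'E'
O=[180,0,0]; TIPZ=.038
def sweep(px,py,r=.035,qend=1.02):
    def P(q,gap=0.,z=TIPZ):
        n=np.array([np.sin(q),-np.cos(q)]); d=np.array([-np.cos(q),-np.sin(q)])
        h=.011*abs(n[0])+.0145*abs(n[1])+.0015+gap
        return [*(np.array([px,py])+r*d-h*n), z+robot.tip_reach]
    s=P(-1.05,.012)
    robot.move_to(s[:2]+[.19],O); robot.line_to(s,velocity=.1)
    for q in np.r_[np.arange(-1.0,.9,.15),np.linspace(.9,qend,3)]:
        if robot.line_to(P(q),velocity=.05 if q<.8 else .03,f_stop=8): print("stop at q",q,robot.current_contact_force()); break
    b=P(q,.02); robot.line_to(b,velocity=.08)
    robot.line_to(b[:2]+[.19],velocity=.15)
E
python3 - <<'E'
from h import *
fingers.gripper_to(0.0)
p=robot.current_tool_pos(); print(robot.inverse_kinematics([.5,.12,.19],O))
sweep(.532,.084)
print(robot.current_time_s())
robot.move_to([.40,-.1,.25],O); im=shot("side","s2"); im2=shot("top","t2")
a=np.hstack([cv2.resize(im[130:360,190:420],(390,390)),cv2.resize(im2[140:280,130:400],(400,207))[[*range(207)]+[206]*183]])
cv2.imwrite("pics/c2.png",a[:,:,::-1])
E
```

```text
[  26.71796346   24.19426524  -56.62976902   94.07359786   20.95250772
   73.16269164 -123.77953282]
11.525
```

View pics/c2.png

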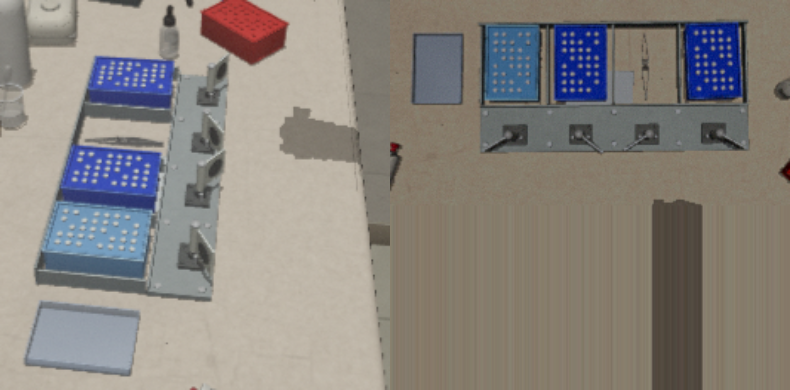

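Tag 2 is now on the right, but a little short of its stop: its edge is at about (602,151) from the pin at (576,132). I'll sweep tag 1 a bit further, then nudge tag 2 home.

Run:
```python
from h import *
sweep(.532,.196,qend=1.12)
# nudge tag 2 from its front-left side
def P(q,gap=0.,z=TIPZ,px=.532,py=.084,r=.035):
    n=np.array([np.sin(q),-np.cos(q)]); d=np.array([-np.cos(q),-np.sin(q)])
    h=.011*abs(n[0])+.0145*abs(n[1])+.0015+gap
    return [*(np.array([px,py])+r*d-h*n), z+robot.tip_reach]
b=P(1.0,.022); robot.move_to(b[:2]+[.19],O); robot.line_to(b,velocity=.1)
print(robot.line_to(P(1.12),velocity=.03,f_stop=6)); robot.line_to(b,velocity=.08); robot.line_to(b[:2]+[.19])
robot.move_to([.40,-.1,.25],O); im=shot("side","s3"); im2=shot("top","t3"); print(robot.current_time_s())
cv2.imwrite("pics/c3.png",cv2.resize(im2[140:280,130:400],None,fx=2.95,fy=2.95,interpolation=2)[:,:,::-1])
```

```text
False
26.975
```

View pics/c3.png

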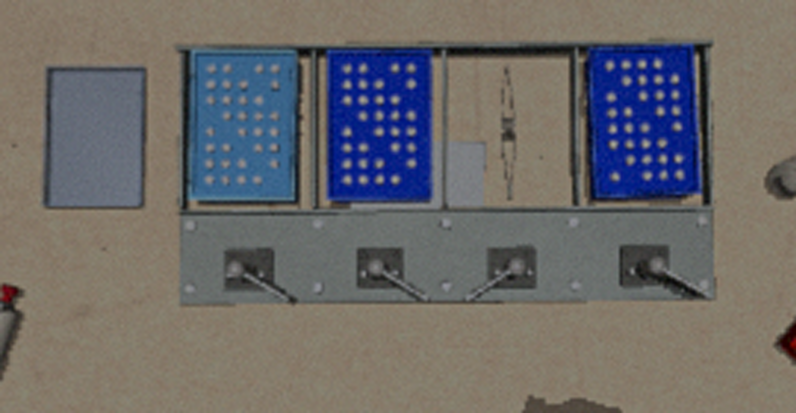

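All four tags are now right: right, right, left, right. The pushed tags 1 and 2 sit at about 60°, matching untouched tag 4, and the boxes are unmoved.

```bash
python3 -c "
from h import *
print(workorder.close_job())"
```

```text
the job is handed in; nothing more can be done
None
```

I pushed the two wrong tags (the two leftmost bays) over to the solid disc, left the other two tags alone, and handed the job in; in the last top picture all four tags were right and the boxes, lid and tweezers looked unmoved, but the hand-in returned no verdict.

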